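# Fit up a tube frame corner on the welding fixture plate

## Task

Fit up the frame corner so it is ready to tack: push the loose square tube across the fixture plate until its whole length lies flush against the blue angle fence and its left end butts tight against the side of the clamped rail tube. Only push it along the plate with the fingertips, never pick it up, then take your hand away and leave everything else where it stands.

Things in the scene. Friction and masses are not known exactly. Their poses are not given: they have to be found in the camera images.
- plate: Dark steel welding fixture plate, fixed to the bench, 400 (x) x 580 (y) x 20 mm, with black 16 mm bores on a 50 mm grid (drawn only, the top is flat). Origin: centre of its underside; its flat top is at z = 0.020 m. A blue angle fence is bolted on along its far side.
- fence (a point): Middle of the foot of the blue angle fence's upright face, on the plate's top; axes as the plate. The face looks to -x, runs 240 mm either way along y and is 25 mm high, lower than the tubes. Behind it (+x) the angle's foot goes back 50 mm, with three bolts 20 mm high.
- rail: Clamped rail: bright steel square tube 30 x 30 mm, 200 mm long along its own x, lying on the plate parallel to plate x, its far end at the fence. It cannot move. Origin: centre of its underside, on the plate's top. Its right side face is at rail y = -15 mm. Two toggle clamps with red handles hold it from its left: they reach 140 mm to rail +y and stand 72 mm above the plate.
- corner (a point): The point where the rail's right side face meets the fence face, 15 mm above the plate; axes as the rail and plate: x into the fence, y into the rail. When the job is done the tube lies along -y from here: tube_left at (-15, 0, 0) mm, tube_right at (-15, -200, 0) mm in these axes.
- tube: Loose steel square tube, 30 (x) x 30 (z) mm, 200 mm long along its own y, wall 2.5 mm, open ends, about 0.4 kg, lying on the plate in front of the fence and to the right of the rail, turned by up to 0.4 rad. Pushing it along the plate takes 2 to 4 N, up to 10 N as it starts or rubs: set a force stop higher (about 15 N). Origin: centre of its underside.
- tube_left (a point): Centre of the loose tube's left end (tube y = +100 mm), 15 mm above its underside.
- tube_right (a point): Centre of the loose tube's right end (tube y = -100 mm), 15 mm above its underside.
- bolt: Bystander: steel fixture bolt standing on its head near the front edge of the plate, head 28 mm wide, 60 mm tall. Origin: centre of its underside.
- magnet: Bystander: red and black hexagonal welding magnet lying flat near the front edge of the plate, 70 mm over its corners, 16 mm thick. Origin: centre of its underside.
- offcut: Bystander: 55 mm offcut of the same square tube, 30 x 30 mm, lying on the plate behind the fence. Origin: centre of its underside.
- hammer: Bystander: hammer lying on the bench to the right of the plate. Origin: underside.
- brush: Bystander: brush lying on the bench to the left of the plate. Origin: underside.
- discs: Bystander: stack of four 115 mm grinding discs, 22 mm high, on the bench to the left of the plate. Origin: centre of its underside.
- bin: Bystander: yellow parts bin with steel bushes, 165 x 105 x 75 mm, on the bench to the right of the plate. Origin: centre of its underside.
- can: Bystander: spray can 66 mm wide, 190 mm tall, on the bench to the left of the plate. Origin: centre of its underside.

How it is judged:
At the end, for the whole second after the job is handed in: The loose tube lies at rest on the plate, both its ends within 2.5 mm of the fence face, and its left end within 2.5 mm of the rail's right side face (y of tube_left in the frame of corner between -0.0025 and 0.0025 m and x of each of tube_left, tube_right in the frame of corner above -0.0175 m and z of each of tube_left, tube_right in the frame of corner below 0.003 m and angle between tube's own z axis and vertical below 0.03 rad and linear speed of tube below 0.01 m/s); the robot touches nothing.
It fails at once if the loose tube was lifted off the plate or tipped (an end more than 8 mm up, or tilted over 0.15 rad) (height (world z) of any of tube_left, tube_right above 0.043 m or angle between tube's own z axis and vertical above 0.15 rad).
It fails at once if a bystander was moved by more than 15 mm (distance of any of bolt, magnet, offcut, hammer, brush, discs, bin, can from where it was at the start of the episode above 0.015 m).
It also fails if it takes over 48 s, if anything falls off the work surface, if the arm or the gripper's body presses on something with over 40 N, if the wrist force passes 120 N, or if a joint passes its speed limit or range.

## Robot

A 6-joint arm with a two-finger parallel gripper is mounted at the origin on the work surface. World frame = base frame: x ahead of the robot, y to its left, z up, the work surface at z = 0. Lengths are in m, angles in rad, forces in N, time in s.
With the tool pointing down it reaches from about 0.3 to 0.775 m from the base axis. Payload 14.6 kg.
Tool frame: the origin (TCP) lies midway between the tips of the shut fingers; the grasp point (between the pads) lies 19 mm behind it; z points along the fingers, y is the line along which they close (so a half turn about z gives the same grasp; the last joint's range is limited). The gripper opens to 85 mm and grips with 20 to 120 N. Pads are 22 mm wide; open, the fingers measure 114 mm over their backs; the gripper's body (76 mm by 85 mm) begins 54 mm behind the grasp point. The pads swing forward as they close: fully open they stand 13 mm farther back than shut.
Start: joints at [-1.382, 0.3, 1.521, -0, 1.321, -0.067], TCP at [0.139, -0.532, 0.231] pointing down, gripper open.
Joint ranges: [-3.03, 3.03], [-0.79, 2.21], [0.23, 2.52], [-1.04, 4.18], [0, 3.07], [-2.55, 2.55]. Speed limits (rad/s): [2.22, 2.22, 2.57, 3.14, 3.14, 3.14].

## Interface

Orientations are given as a 3x3 rotation matrix whose columns are the frame's x, y, z axes.
In Python, from bench import robot gives the robot as it stands.
- The arm moves only by the tool hand_motion, called after "Request:" in YAML: its name, and indented under it one key for each argument. Schema: {"type":"object","properties":{"moves":{"type":"string"},"grip_force":{"type":"number"},"only":{"type":"string"},"quiet":{"type":"boolean"},"lines":{"type":"string"}},"required":["moves"],"additionalProperties":false}. moves is a string of 1 to 12 rows, parted by semicolons, with the numbers parted by spaces; each row has 5 numbers: the finger opening in m, then dx, dy, dz in parts of the range, where 1.0 means 0.8 m, then a turn about the tool's z in fractions of the full range, 1 being 4 rad; each row is the pose to reach, as a shift and turn from the pose commanded when the call began, along the tool's axes at that moment; what a row does not reach only later rows make up. A row lasts 1/8 s, in which the tool goes at most 0.0625 m and 0.188 rad, less where a joint would pass 70% of its speed; a pose out of reach is approached as far as the arm can. The fingers move at their own pace and stop on an object; grip_force is the grip in N (left out, the last holds). Time passes only in rows, so rows that do not move let the fingers close. The tool returns the time, the measured TCP pose, the force, the opening and the grip force at its end. only (a regular expression) keeps the lines of the reply that match it, lines (a string "A,B") keeps lines A to B, and quiet returns only ok. A shift or turn number past 1, either way, is cut back to 1. Input that does not fit is refused with a message, and nothing moves.
- robot.state(): the state, without advancing time (a new reading comes with each control period).
- robot.get_image(name): name is "scene" or "side" or "wrist"; returns a dict with "pixels" (420x560x3 uint8, red, green, blue), "fovy" (degrees; the focal length in pixels is half the picture's height over the tangent of half this angle, whatever the lens; pixels are square), "cx", "cy" (the principal point, pixels), "rvec" (rotation vector, rad) and "tvec" (3), from world to camera coordinates, as OpenCV has them; the wrist camera has in their place "hand_eye" (4x4, takes a point from camera to tool coordinates, whose origin is the TCP and whose axes are the flange's). Camera axes: x right, y down, z forward; pixel columns grow to the right and rows downward; lengths in m; the calibration is good to about 2 mm. A picture is of the moment at which its call begins: read the wrist's pose just before it. There is no depth.
- robot.finish_job(): hands the job in; it is judged then, once.
The state is a dict: "clock": time; "joint_positions": joint angles; "joint_velocities": joint speeds; "tau": joint torques, N m; "position": TCP position; "tool_rot": TCP orientation; "ft_force": force on the tool from outside, world axes, zero at the start; "torque": the same for the moment, N m; "width": finger opening in m; "grip_force": force on a finger pad.
Only numpy, scipy, OpenCV 4.12 (cv2) and the standard library are available. Lean on these libraries where they do the work, as an engineer would, in place of code of your own. Each camera call takes 0.05 s, during which the arm holds its last target. There are 200 camera calls.

## Working session

There is one attempt and no reset: what is moved stays moved. The work goes in short steps, Python scripts to look and compute and a tool call to move; the robot and the scene stay as the last step left them, time stands still between calls to the robot, and variables do not carry over. Pictures are saved under pics/ and viewed, at most 10 in all, crops included, and the job is handed in when it is done.

```bash
ls; mkdir -p pics; cat > h.py <<'E'
import numpy as np, cv2
from bench import robot
def cam(n):
    s=robot.state(); d=robot.get_image(n); p=d["pixels"]; h,w=p.shape[:2]
    f=h/2/np.tan(np.radians(d["fovy"])/2); K=np.array([[f,0,d["cx"]],[0,f,d["cy"]],[0,0,1]])
    if "hand_eye" in d:
        T=np.eye(4);T[:3,:3]=np.array(s["tool_rot"]);T[:3,3]=s["position"]; T=T@np.array(d["hand_eye"]); R=T[:3,:3].T; t=-R@T[:3,3]
    else: R=cv2.Rodrigues(np.array(d["rvec"],float))[0]; t=np.array(d["tvec"],float).ravel()
    return p,K,R,t
def save(p,f): cv2.imwrite(f,cv2.cvtColor(p,cv2.COLOR_RGB2BGR))
def onz(c,uv,z):
    _,K,R,t=c; o=-R.T@t; d=R.T@np.linalg.inv(K)@np.array([uv[0],uv[1],1.]); return o+d*(z-o[2])/d[2]
def proj(c,X):
    _,K,R,t=c; q=K@(R@np.array(X,float)+t); return q[:2]/q[2]
def tri(cs,uvs):
    A=[];b=[]
    for c,uv in zip(cs,uvs):
        _,K,R,t=c;o=-R.T@t;d=R.T@np.linalg.inv(K)@np.array([*uv,1.]);d/=np.linalg.norm(d);P=np.eye(3)-np.outer(d,d);A.append(P);b.append(P@o)
    return np.linalg.lstsq(np.vstack(A),np.hstack(b),rcond=None)[0]
E
python3 - <<'E'
from h import *
import pickle
cs={n:cam(n) for n in("scene","side","wrist")}
pickle.dump(cs,open("c0.pkl","wb"))
for n,c in cs.items(): save(c[0],f"pics/{n}0.png"); print(n,-c[2].T@c[3])
s=robot.state(); print(s["clock"],s["position"],s["tool_rot"],s["ft_force"])
E
```

```text
bench.py
pics
scene [1.51296718 0.07548693 1.02317062]
side [-0.19932716  1.00770868  0.93171464]
wrist [ 0.20692149 -0.51298655  0.37442604]
0.15 [ 0.13911091 -0.53192241  0.23087053] [[ 9.67470707e-01  2.52982999e-01 -1.79331249e-04]
 [ 2.52983058e-01 -9.67470310e-01  8.78694648e-04]
 [ 4.87971489e-05 -8.95479101e-04 -9.99999598e-01]] [-0.96118589  0.70214476  0.16988895]
```

View pics/scene0.png

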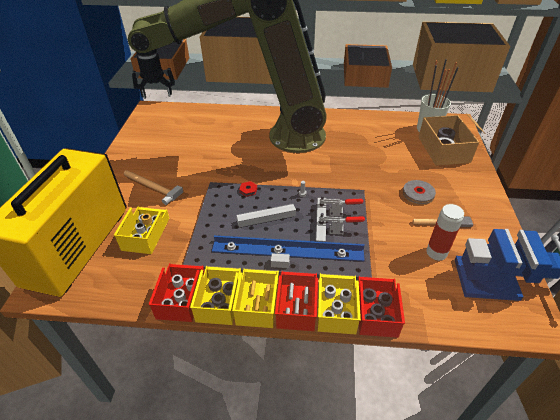

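View pics/side0.png

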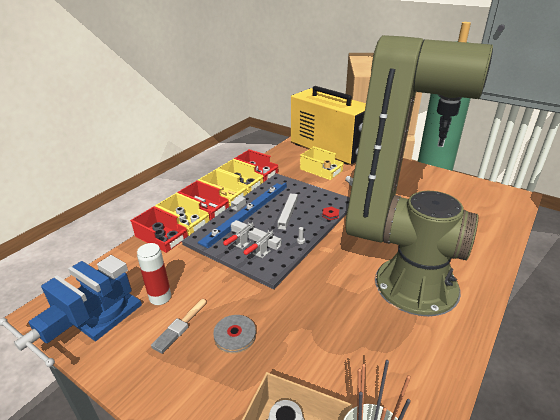

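The scene view shows the loose tube from (238,218) to (297,210), the rail at about (320,220), the blue fence from (213,243) to (363,257), the bolt at (303,188) and the magnet at (249,187). The side view confirms this layout. I'll take a rough position, then look with the wrist camera from above.

```bash
python3 - <<'E'
from h import *
import pickle
cs=pickle.load(open("c0.pkl","rb")); c=cs["scene"]
for n,uv,z in [("tubeL",(297,209),.05),("tubeR",(238,218),.05),("railfar",(321,238),.05),("railnear",(321,200),.05),("fR",(213,243),.045),("fL",(363,257),.045),("bolt",(303,193),.02),("mag",(249,187),.036),("plateNL",(362,190),.02),("plateNR",(210,183),.02)]: print(n,onz(c,uv,z).round(3))
a=cs["wrist"]; print(a[2].T.round(3), a[1])
E
```

```text
tubeL [0.512 0.031 0.05 ]
tubeR [ 0.571 -0.163  0.05 ]
railfar [0.638 0.116 0.05 ]
railnear [0.46  0.112 0.05 ]
fR [ 0.683 -0.224  0.045]
fL [0.701 0.246 0.045]
bolt [0.395 0.047 0.02 ]
mag [ 0.396 -0.152  0.036]
plateNL [0.361 0.263 0.02 ]
plateNR [ 0.367 -0.306  0.02 ]
[[ 0.253 -0.931 -0.265]
 [-0.968 -0.243 -0.068]
 [-0.001  0.274 -0.962]] [[298.0007964    0.         280.91446377]
 [  0.         298.0007964  207.67055686]
 [  0.           0.           1.        ]]
```

Units first: shifts go in shares of 0.8 m and turns go in shares of 4 rad. So 0.423 m / 0.8 = 0.5288, -0.388 m / 0.8 = -0.485, 0.25 rad / 4 = 0.0625.

Request:
hand_motion:
  moves: "0.085 0.5288 -0.485 0 0.0625;0.085 0.5288 -0.485 0 0.0625;0.085 0.5288 -0.485 0 0.0625;0.085 0.5288 -0.485 0 0.0625;0.085 0.5288 -0.485 0 0.0625;0.085 0.5288 -0.485 0 0.0625;0.085 0.5288 -0.485 0 0.0625;0.085 0.5288 -0.485 0 0.0625;0.085 0.5288 -0.485 0 0.0625;0.085 0.5288 -0.485 0 0.0625;0.085 0.5288 -0.485 0 0.0625;0.085 0.5288 -0.485 0 0.0625"

```text
clock: 1.65
position: [0.4497, -0.0507, 0.2313]
tool_rot: [[1.0, 0.004, -0.0], [0.004, -1.0, -0.0], [-0.0, 0.0, -1.0]]
ft_force: [-0.3, -0.6, -0.2]
width: 0.0847
grip_force: 0.0
```

```bash
python3 - <<'E'
from h import *
import pickle
c=cam("wrist"); pickle.dump(c,open("w1.pkl","wb")); save(c[0],"pics/w1.png"); s=robot.state(); print(s["clock"],s["position"],s["tool_rot"])
E
```

```text
1.7 [ 0.44975739 -0.05083925  0.23133201] [[ 9.99991787e-01  4.05293751e-03  7.77913025e-06]
 [ 4.05293849e-03 -9.99991778e-01 -1.29737984e-04]
 [ 7.25324635e-06  1.29768447e-04 -9.99999992e-01]]
```

View pics/w1.png

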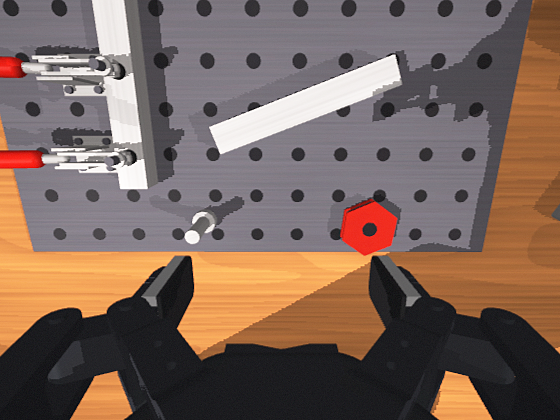

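The wrist view shows the whole tube, with top corners near (209,126), (397,53), (402,82) and (219,154). It also shows the rail's right top edge, from (131,0) to (148,187), the bolt and the magnet. The fence is out of frame, so I'll step forward for a second view.

To row units: 0.12 m / 0.8 = 0.15.

Request:
hand_motion:
  moves: "0.085 0.15 0 0 0;0.085 0.15 0 0 0;0.085 0.15 0 0 0"

```text
clock: 2.08
position: [0.5718, -0.0502, 0.2292]
tool_rot: [[1.0, 0.004, -0.003], [0.004, -1.0, 0.0], [-0.003, -0.0, -1.0]]
ft_force: [-0.4, -0.4, 0.3]
width: 0.0853
grip_force: 0.0
```

```bash
python3 - <<'E'
from h import *
import pickle
c=cam("wrist"); pickle.dump(c,open("w2.pkl","wb")); save(c[0],"pics/w2.png"); s=robot.state(); print(s["clock"],s["position"])
E
```

```text
2.125 [ 0.57034957 -0.05011267  0.22994806]
```

View pics/w2.png

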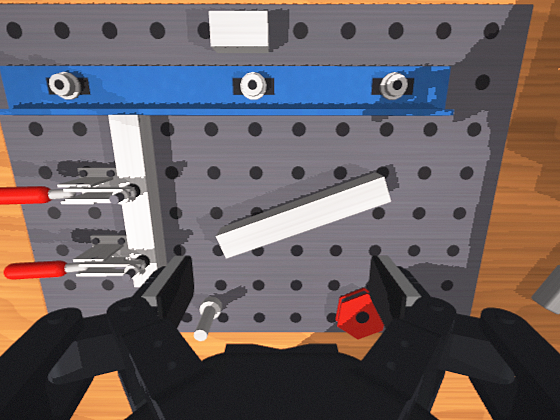

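```bash
python3 - <<'E'
from h import *
import pickle
a=pickle.load(open("w1.pkl","rb"));b=pickle.load(open("w2.pkl","rb"))
print([c[2].T.dot(-c[3]).round(3) for c in(a,b)])
def sub(c,pts):
    g=cv2.cvtColor(c[0],cv2.COLOR_RGB2GRAY); p=np.array(pts,np.float32).reshape(-1,1,2)
    return cv2.cornerSubPix(g,p,(4,4),(-1,-1),(3,50,.01)).reshape(-1,2)
A=sub(a,[(219,154),(209,126),(397,53),(402,82),(131,0),(148,187)]);B=sub(b,[(225,258),(215,237),(387,177),(391,202)])
print(A.round(1).tolist(),B.round(1).tolist())
for u,v in zip(A,B): print(tri([a,b],[u,v]).round(4), onz(a,u,.05)[:2].round(4),onz(b,v,.05)[:2].round(4))
for col in (190,350): print(col,[(r,b[0][r,col].tolist()) for r in range(98,122)])
for row in (130,150,215): print(row,[(x,b[0][row,x].tolist()) for x in range(134,170,2)])
save(cv2.resize(b[0][90:300,90:330],None,fx=3.2,fy=2.8,interpolation=2),"pics/w2z.png")
E
```

```text
[array([ 0.52 , -0.049,  0.375]), array([ 0.642, -0.048,  0.373])]
[[219.8000030517578, 153.8000030517578], [208.60000610351562, 126.69999694824219], [394.3999938964844, 53.400001525878906], [401.3999938964844, 83.19999694824219], [133.0, 1.399999976158142], [147.3000030517578, 188.39999389648438]] [[225.10000610351562, 257.6000061035156], [215.0, 236.1999969482422], [383.70001220703125, 176.3000030517578], [390.70001220703125, 201.0]]
[0.4873 0.0173 0.0492] [0.4874 0.017 ] [0.4877 0.0172]
[0.5156 0.0269 0.0523] [0.5156 0.0273] [0.5147 0.0276]
[ 0.5859 -0.1602  0.0516] [ 0.5862 -0.1607] [ 0.5856 -0.1609]
[ 0.5586 -0.17    0.0529] [ 0.5589 -0.1708] [ 0.5578 -0.1715]
190 [(98, [59, 126, 212]), (99, [56, 124, 209]), (100, [60, 126, 213]), (101, [57, 126, 211]), (102, [62, 131, 219]), (103, [56, 123, 206]), (104, [36, 74, 123]), (105, [28, 61, 103]), (106, [32, 67, 110]), (107, [31, 61, 104]), (108, [36, 75, 124]), (109, [58, 126, 210]), (110, [59, 129, 212]), (111, [61, 124, 211]), (112, [59, 125, 210]), (113, [56, 125, 211]), (114, [56, 129, 223]), (115, [63, 78, 110]), (116, [131, 120
[... 1227 characters left out ...]
110, 110]), (146, [112, 109, 108]), (148, [111, 108, 107]), (150, [113, 110, 110]), (152, [117, 113, 111]), (154, [84, 79, 83]), (156, [78, 75, 81]), (158, [81, 77, 82]), (160, [80, 77, 84]), (162, [80, 76, 82]), (164, [79, 77, 84]), (166, [79, 75, 81]), (168, [77, 75, 80])]
215 [(134, [251, 250, 248]), (136, [252, 251, 250]), (138, [252, 251, 250]), (140, [251, 250, 249]), (142, [252, 251, 250]), (144, [253, 251, 250]), (146, [252, 250, 249]), (148, [255, 255, 254]), (150, [187, 179, 176]), (152, [111, 105, 106]), (154, [110, 107, 106]), (156, [112, 108, 107]), (158, [112, 109, 108]), (160, [117, 113, 109]), (162, [75, 73, 78]), (164, [78, 75, 80]), (166, [77, 74, 82]), (168, [80, 76, 80])]
```

View pics/w2z.png

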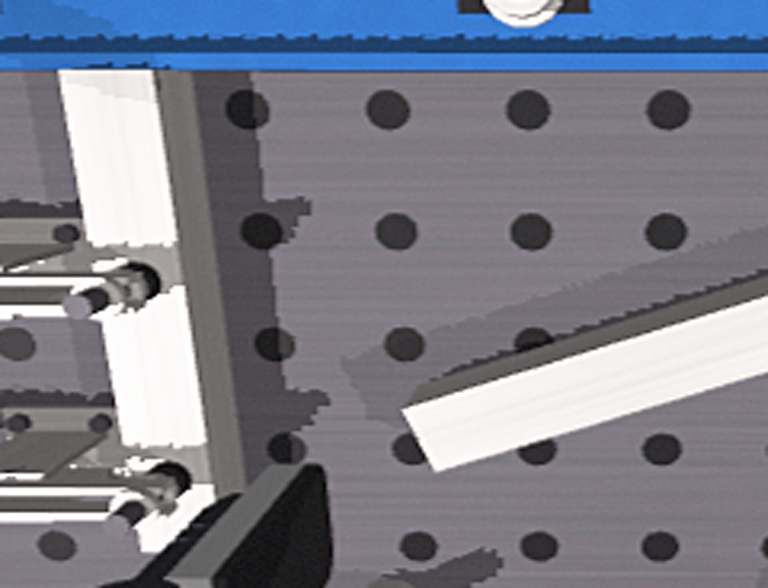

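```bash
python3 - <<'E'
from h import *
import pickle
a=pickle.load(open("w1.pkl","rb"));b=pickle.load(open("w2.pkl","rb"))
for z in(.02,.045):
  for u in((190,115.3),(430,115.5),(350,115.4),(190,108.6)): print(z,u,onz(b,u,z).round(4))
print("rail bottom",[onz(b,u,.02)[:2].round(4) for u in((151,130),(153,150),(161,215))])
print("rail top",[onz(b,u,.05)[:2].round(4) for u in((139.3,130),(141.8,150),(150.3,215))],[onz(a,u,.05)[:2].round(4) for u in((133,1.4),(147.3,188.4))])
print("far edge rail", onz(b,(125,115),.05))
c=pickle.load(open("c0.pkl","rb"))["scene"]
print("mag,bolt",onz(a,(370,229),.036).round(3),onz(a,(192,238),.08).round(3))
E
```

```text
0.02 (190, 115.3) [0.6491 0.0546 0.02  ]
0.02 (430, 115.5) [ 0.65   -0.2167  0.02  ]
0.02 (350, 115.4) [ 0.6497 -0.1263  0.02  ]
0.02 (190, 108.6) [0.6563 0.054  0.02  ]
0.045 (190, 115.3) [0.6486 0.0473 0.045 ]
0.045 (430, 115.5) [ 0.6494 -0.2048  0.045 ]
0.045 (350, 115.4) [ 0.6492 -0.1208  0.045 ]
0.045 (190, 108.6) [0.6553 0.0468 0.045 ]
rail bottom [array([0.6328, 0.1006]), array([0.6102, 0.1009]), array([0.5307, 0.1   ])]
rail top [array([0.6335, 0.1002]), array([0.6129, 0.1001]), array([0.5402, 0.0996])] [array([0.6298, 0.0917]), array([0.449 , 0.0996])]
far edge rail [0.64849258 0.11306188 0.05      ]
mag,bolt [ 0.397 -0.157  0.036] [0.402 0.045 0.08 ]
```

Measured in world coordinates:
- The fence face is at x≈0.649, with yaw≈0.
- The rail face is at y≈0.100.
- The tube's centre is at (0.537, -0.072), its yaw is 0.359 rad and its top is at z≈0.051.

I'll use the open fingers as a two-point pusher, squared to the tube behind its near face.

To row units: 0.211 m / 0.8 = 0.2638, 0.017 m / 0.8 = 0.0213, -0.355 rad / 4 = -0.0888.

Request:
hand_motion:
  moves: "0.085 -0.0438 0.0213 0 -0.045;0.085 -0.0863 0.0438 0 -0.0888;0.085 -0.0863 0.0438 0.0625 -0.0888;0.085 -0.0863 0.0438 0.1375 -0.0888;0.085 -0.0863 0.0438 0.2125 -0.0888;0.085 -0.0863 0.0438 0.25 -0.0888;0.085 -0.0863 0.0438 0.2638 -0.0888;0.085 -0.0863 0.0438 0.2638 -0.0888"

```text
clock: 3.12
position: [0.5013, -0.0848, 0.0212]
tool_rot: [[0.936, 0.352, 0.001], [0.352, -0.936, -0.0], [0.001, 0.0, -1.0]]
ft_force: [0.8, 0.1, 0.9]
width: 0.085
grip_force: 0.0
```

```bash
python3 - <<'E'
from h import *
c=cam("wrist"); save(c[0],"pics/w3.png")
E
```

```text
(no output)
```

View pics/w3.png

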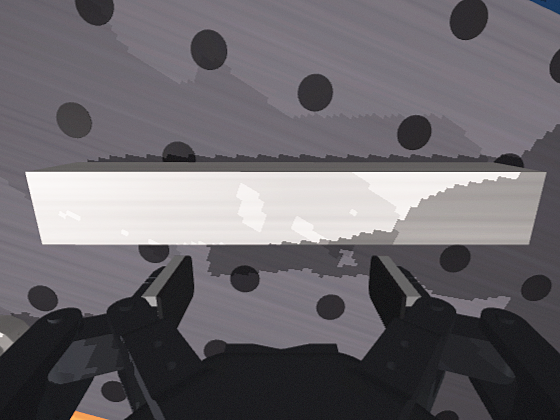

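The fingers are squared to the tube's near face (row 244) and centred, with the tips just behind it. Next I push along the normal.

To row units: 0.05 m / 0.8 = 0.0625, 0.042 m / 0.8 = 0.0525.

Request:
hand_motion:
  moves: "0.085 0.0088 0 0 0;0.085 0.0175 0 0 0;0.085 0.0263 0 0 0;0.085 0.035 0 0 0;0.085 0.0438 0 0 0;0.085 0.0525 0 0 0;0.085 0.0625 0 0 0"

```text
clock: 4.05
position: [0.5486, -0.0666, 0.0202]
tool_rot: [[0.936, 0.353, -0.0], [0.353, -0.936, 0.0], [-0.0, -0.0, -1.0]]
ft_force: [-3.0, -1.1, 2.0]
width: 0.0856
grip_force: 1.7
```

To row units: 0.056 m / 0.8 = 0.07, 0.049 m / 0.8 = 0.0613, 0.355 rad / 4 = 0.0888.

Request:
hand_motion:
  moves: "0.085 0.0088 0 0 0.01;0.085 0.0175 0 0 0.02;0.085 0.0263 0 0 0.0313;0.085 0.035 0 0 0.0425;0.085 0.0438 0 0 0.0538;0.085 0.0525 0 0 0.065;0.085 0.0613 0 0 0.0775;0.085 0.07 0 0 0.0888;0.085 0.07 0 0 0.0888"

```text
clock: 5.18
position: [0.6012, -0.0466, 0.0201]
tool_rot: [[1.0, 0.006, 0.001], [0.006, -1.0, 0.0], [0.001, -0.0, -1.0]]
ft_force: [-0.3, 0.2, 0.2]
width: 0.085
grip_force: 0.0
```

```bash
python3 - <<'E'
from h import *
import pickle
c=cam("wrist"); save(c[0],"pics/w4.png"); pickle.dump(c,open("w4.pkl","wb"))
E
```

```text
(no output)
```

View pics/w4.png

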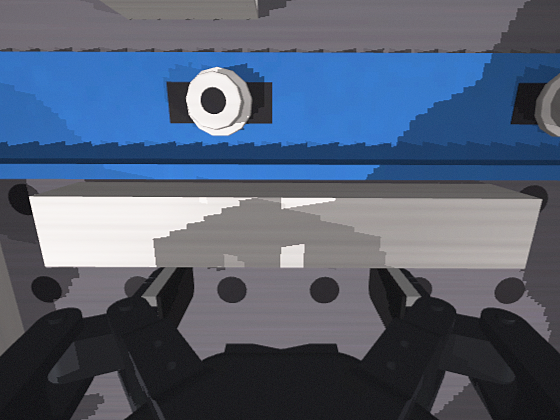

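The tube is now parallel to the fence, with its near edge at row 267 from (45,267) to (525,269) and a small gap to the fence. I'll press it in gently.

To row units: 0.009 m / 0.8 = 0.0113, 0.007 m / 0.8 = 0.0088.

Request:
hand_motion:
  moves: "0.085 0.0038 0 0 0;0.085 0.0063 0 0 0;0.085 0.0088 0 0 0;0.085 0.0113 0 0 0;0.085 0.0113 0 0 0"

```text
clock: 5.85
position: [0.608, -0.0469, 0.02]
tool_rot: [[1.0, 0.005, -0.005], [0.005, -1.0, 0.0], [-0.005, -0.0, -1.0]]
ft_force: [-17.5, 0.8, 8.2]
width: 0.085
grip_force: 8.6
```

```bash
python3 - <<'E'
from h import *
import pickle
c=cam("wrist"); p=c[0]; save(p,"pics/w5.png")
for uv in((45,267),(525,269)): print(onz(pickle.load(open("w4.pkl","rb")),uv,.05).round(4))
for col in(80,200,350,500):
  g=p[:,col].astype(int).sum(1); r=p[:,col].astype(int); print(col,[(i,r[i].tolist()) for i in range(166,205,3)])
E
```

```text
[0.6122 0.0543 0.05  ]
[ 0.6126 -0.1479  0.05  ]
80 [(166, [32, 64, 104]), (169, [30, 63, 106]), (172, [35, 67, 108]), (175, [23, 44, 74]), (178, [24, 48, 77]), (181, [39, 76, 125]), (184, [53, 114, 190]), (187, [52, 113, 189]), (190, [52, 113, 190]), (193, [31, 64, 105]), (196, [81, 86, 100]), (199, [216, 208, 206]), (202, [244, 242, 238])]
200 [(166, [35, 65, 105]), (169, [34, 65, 105]), (172, [29, 62, 104]), (175, [20, 42, 72]), (178, [23, 47, 78]), (181, [27, 55, 90]), (184, [55, 114, 193]), (187, [55, 115, 196]), (190, [54, 115, 195]), (193, [37, 73, 121]), (196, [57, 75, 101]), (199, [181, 174, 172]), (202, [240, 235, 234])]
350 [(166, [31, 63, 106]), (169, [29, 62, 106]), (172, [31, 64, 104]), (175, [24, 47, 76]), (178, [25, 46, 77]), (181, [24, 38, 59]), (184, [40, 87, 141]), (187, [36, 80, 130]), (190, [39, 81, 131]), (193, [42, 84, 136]), (196, [39, 68, 102]), (199, [104, 100, 98]), (202, [167, 162, 159])]
500 [(166, [31, 63, 105]), (169, [30, 60, 102]), (172, [26, 60, 104]), (175, [23, 44, 74]), (178, [19, 43, 74]), (181, [23, 40, 71]), (184, [36, 76, 130]), (187, [38, 78, 128]), (190, [39, 77, 128]), (193, [29, 61, 104]), (196, [19, 56, 105]), (199, [83, 80, 80]), (202, [176, 168, 167])]
```

The tube is flush on the fence: the force rose to 17 N. The left end is about 46 mm from the rail. Next: back off, rise, turn 90°, shut the fingers and come down to the right of the tube's right end.

To row units: 0.128 m / 0.8 = 0.16, 0.12 m / 0.8 = 0.15, -1.575 rad / 4 = -0.3938.

Request:
hand_motion:
  moves: "0.085 -0.0375 0 0 0;0.085 -0.05 0 -0.0625 0;0 -0.0375 0.0375 -0.125 -0.045;0 -0.025 0.075 -0.125 -0.09;0 -0.0125 0.1125 -0.125 -0.135;0 0 0.15 -0.125 -0.18;0 0.0125 0.16 -0.125 -0.225;0 0.025 0.16 -0.125 -0.27;0 0.025 0.16 -0.125 -0.315;0 0.025 0.16 -0.125 -0.36;0 0.025 0.16 -0.125 -0.3938;0 0.025 0.16 -0.125 -0.3938"

```text
clock: 7.4
position: [0.6305, -0.1749, 0.1204]
tool_rot: [[-0.009, 1.0, 0.001], [1.0, 0.009, -0.0], [-0.0, 0.001, -1.0]]
ft_force: [-0.8, -0.4, 0.5]
width: 0.0001
grip_force: 0.0
```

```bash
python3 - <<'E'
from h import *
import pickle
c=cam("wrist"); save(c[0],"pics/w6.png"); pickle.dump(c,open("w6.pkl","wb")); print(robot.state()["joint_positions"],-c[2].T@c[3])
E
```

```text
[-3.26520309e-01  6.30471119e-01  1.30702976e+00  1.11351974e-05
  1.20358090e+00 -3.33536728e-01] [ 0.63036195 -0.10390331  0.2640165 ]
```

View pics/w6.png

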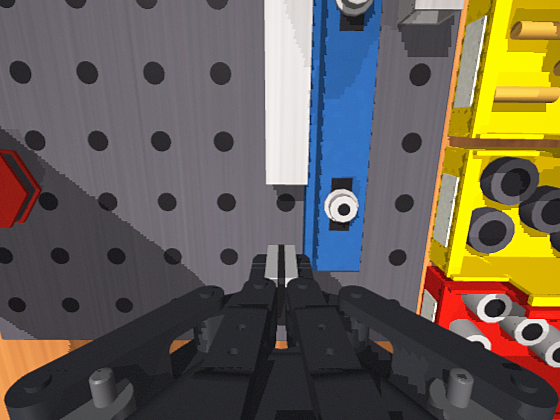

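The tube is flush on the fence. Its right end's top edge runs from (265,184) to (309,184), and the closed fingertips are at (282,247).

To row units: 0.09 m / 0.8 = 0.1125, 0.08 m / 0.8 = 0.1.

```bash
python3 - <<'E'
from h import *
import pickle
c=pickle.load(open("w6.pkl","rb"))
print([onz(c,u,.05).round(4) for u in((265,184),(309,184))])
E
```

```text
[array([ 0.6193, -0.1469,  0.05  ]), array([ 0.6514, -0.1467,  0.05  ])]
```

Request:
hand_motion:
  moves: "0 0 0 0.0625 0;0 0 0 0.1 0;0 0 0 0.1125 0;0 0 0 0.1125 0"

```text
clock: 7.95
position: [0.6305, -0.1749, 0.0306]
tool_rot: [[-0.009, 1.0, 0.0], [1.0, 0.009, -0.0], [-0.0, 0.0, -1.0]]
ft_force: [0.7, 0.8, -0.6]
width: -0.0
grip_force: 0.0
```

To row units: 0.057 m / 0.8 = 0.0713, 0.052 m / 0.8 = 0.065.

Request:
hand_motion:
  moves: "0 0.01 0 0 0;0 0.02 0 0 0;0 0.0275 0 0 0;0 0.035 0 0 0;0 0.0425 0 0 0;0 0.05 0 0 0;0 0.0575 0 0 0;0 0.065 0 0 0;0 0.0713 0 0 0;0 0.0713 0 0 0"

```text
clock: 9.2
position: [0.6296, -0.1171, 0.03]
tool_rot: [[-0.011, 1.0, -0.001], [1.0, 0.011, 0.001], [0.001, -0.001, -1.0]]
ft_force: [-0.1, 0.2, 0.5]
width: 0.0
grip_force: 0.0
```

To row units: 0.006 m / 0.8 = 0.0075, 0.005 m / 0.8 = 0.0063.

Request:
hand_motion:
  moves: "0 0.0038 0 0 0;0 0.0063 0 0 0;0 0.0075 0 0 0;0 0.0075 0 0 0"

```text
clock: 9.7
position: [0.6296, -0.1124, 0.0301]
tool_rot: [[-0.01, 1.0, -0.0], [1.0, 0.01, -0.001], [-0.001, -0.0, -1.0]]
ft_force: [0.5, -5.9, -1.0]
width: 0.0001
grip_force: 3.2
```

Request:
hand_motion:
  moves: "0 0.0013 0 0 0;0 0.0025 0 0 0;0 0.0025 0 0 0"

```text
clock: 10.07
position: [0.6298, -0.1121, 0.0305]
tool_rot: [[-0.009, 1.0, 0.001], [1.0, 0.009, -0.003], [-0.003, 0.001, -1.0]]
ft_force: [0.4, -16.8, -0.9]
width: 0.0001
grip_force: 8.6
```

It's butted: the force rose to 17 N with no further travel. I'll back away, rise and look.

To row units: -0.17 m / 0.8 = -0.2125, 0.04 m / 0.8 = 0.05.

Request:
hand_motion:
  moves: "0 -0.025 0 0 0;0 -0.0375 0 0 0;0 -0.0375 0 -0.075 0;0 -0.0375 0 -0.15 0;0 0 0 -0.2 0;0 0.05 0 -0.2125 0;0 0.05 0 -0.2125 0;0 0.05 0 -0.2125 0"

```text
clock: 11.08
position: [0.6291, -0.0703, 0.1997]
tool_rot: [[-0.01, 1.0, -0.001], [1.0, 0.01, 0.0], [0.0, -0.001, -1.0]]
ft_force: [0.4, -0.0, -0.4]
width: -0.0003
grip_force: 0.0
```

```bash
python3 - <<'E'
from h import *
import pickle
c=cam("wrist"); p=c[0]; pickle.dump(c,open("w7.pkl","wb"))
print(-c[2].T@c[3],proj(c,(.619,.1,.05)),proj(c,(.619,-.1,.05)),proj(c,(.649,.1,.05)))
u,v=proj(c,(.634,0,.05)); save(p,"pics/w7.png")
E
```

```text
[0.62910505 0.00067425 0.34337396] [270.39566111   2.14910805] [270.37015463 223.54615554] [305.44615866   2.53759303]
```

View pics/w7.png

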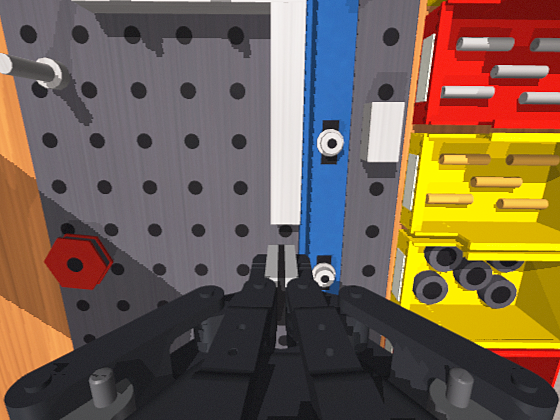

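The tube's right end is at row 224, its near edge at col 270 and its far edge at col ~300 by the fence. The rail shows at the top, at rows 0-2. I'll measure the edges for parallelism.

```bash
python3 - <<'E'
from h import *
import pickle
c=pickle.load(open("w7.pkl","rb")); g=c[0].astype(int)
for r in (20,50,80,110,140,170,200,215):
    L=g[r,262:280,0]; i=np.argmax(np.diff(L)); lo,hi=L[:i-1].mean(),L[i+3:].mean()
    sat=(g[r,285:315,2]-g[r,285:315,0]); j=285+np.argmax(sat>60)
    Lx=262+np.interp((lo+hi)/2,[L[i],L[i+1]],[i,i+1])
    print(r,round(Lx,2),j,onz(c,(Lx,r),.05)[:2].round(4),onz(c,(j,r),.045)[:2].round(4), g[r,j-5:j+2].tolist() if r in(20,110,200) else "")
print([(i,g[i,285].tolist()) for i in range(0,8)],[(i,g[i,250].tolist()) for i in range(0,20,2)])
print([(i,onz(c,(285,i),.05)[:2].round(4)) for i in (1,224)])
E
```

```text
20 270.26 306 [0.6189 0.0865] [0.6503 0.0883] [[241, 237, 236], [239, 234, 234], [245, 241, 239], [255, 250, 245], [191, 184, 187], [45, 89, 151], [39, 99, 173]]
50 270.27 305 [0.6189 0.063 ] [0.6501 0.0644] 
80 270.33 305 [0.6189 0.0383] [0.6509 0.0392] 
110 270.33 304 [0.619  0.0122] [0.6508 0.0127] [[235, 230, 228], [236, 231, 229], [245, 240, 238], [234, 228, 228], [129, 130, 141], [20, 72, 137], [50, 111, 189]]
140 270.32 303 [ 0.6189 -0.0152] [ 0.6507 -0.0152] 
170 270.33 302 [ 0.619  -0.0442] [ 0.6506 -0.0446] 
200 270.32 301 [ 0.6189 -0.0747] [ 0.6505 -0.0757] [[230, 226, 225], [233, 229, 226], [239, 235, 232], [250, 244, 238], [185, 180, 181], [37, 62, 101], [35, 93, 166]]
215 270.32 301 [ 0.6189 -0.0907] [ 0.6509 -0.0919] 
[(0, [243, 240, 238]), (1, [242, 238, 237]), (2, [214, 207, 203]), (3, [237, 233, 231]), (4, [240, 235, 233]), (5, [239, 235, 233]), (6, [239, 234, 233]), (7, [239, 234, 234])] [(0, [249, 245, 244]), (2, [115, 112, 110]), (4, [100, 98, 93]), (6, [98, 94, 95]), (8, [100, 98, 96]), (10, [99, 94, 93]), (12, [100, 97, 97]), (14, [82, 78, 81]), (16, [72, 67, 74]), (18, [72, 68, 73])]
[(1, array([0.6315, 0.101 ])), (224, array([ 0.6342, -0.1003]))]
```

```bash
python3 -c "
from bench import robot
print(robot.finish_job())"
```

```text
the job is handed in; nothing more can be done
None
```

I handed the job in: the last measurements show the tube flush along the fence, its left end tight against the rail and the arm clear of everything, though handing in returned no verdict.

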